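# Set the tomato lid of the topping cooler on its hold-open catch

### The job

We are about to fill rolls with tomato: on the topping cooler, push the clear lid over the sliced tomatoes back just past its hold-open catch, without running it against its end stop, and let it go, so that it springs back onto the catch and stays half open with the front tomato pan uncovered. Keep the lid over the cucumber shut, do not pick anything up, and leave the sauce bottle, jar and spreader where they are.

Things in the scene. Friction and masses are not known exactly. Their poses are not given: they have to be found in the camera images.
- station: fixed steel topping cooler, 450 deep (x) x 420 wide (y) mm. Origin on the table, midway across, 210 mm behind its front; +x from front (robot side) to back, +y left. Two lanes at y = +95 and -95 mm, each a front and a rear pan (rims 128 mm up) under its own clear lid. Front ledge x = -210 to -150 mm, top 133 mm above the table; walls up to 136 mm. Lids slide back over a flat housing; brass catches with red tabs on the outer walls.
- lid_left_front (a point): middle of the front face of the blue push bar that is the front end of the left (+y) clear lid; 150 mm above the table, moves with the lid. The bar is upright, 176 mm wide, 135 to 165 mm above the table; the lid behind it is 224 mm long, its top level with the bar: nothing to grip, only a face to push. Pushing along the cooler's +x opens it.
- lid_right_front (a point): middle of the front face of the blue push bar that is the front end of the right (-y) clear lid; 150 mm above the table, moves with the lid. The bar is upright, 176 mm wide, 135 to 165 mm above the table; the lid behind it is 224 mm long, its top level with the bar: nothing to grip, only a face to push. Pushing along the cooler's +x opens it.
- lid_left (a joint): left (+y) lid travel (m): 0 shut, grows as it is pushed along the cooler's +x, end stop 0.155. A spring draws it shut (2.5 N at 0, 5 N at 0.12; 2 N more per 0.1 m/s). Its stop pin rides over the sprung catch (about 2 N extra) and the catch snaps up behind it past 0.11; let go there, it runs back and stays on the catch at 0.108, half open. Let go sooner, it shuts again.
- lid_right (a joint): right (-y) lid travel (m): 0 shut, grows as it is pushed along the cooler's +x, end stop 0.155. A spring draws it shut (2.5 N at 0, 5 N at 0.12; 2 N more per 0.1 m/s). Its stop pin rides over the sprung catch (about 2 N extra) and the catch snaps up behind it past 0.11; let go there, it runs back and stays on the catch at 0.108, half open. Let go sooner, it shuts again.
- tomato_pan (a point): middle of the mouth of the front pan of red tomato slices, 128 mm above the table. The lane it lies in (its y in the cooler's frame is +95 or -95 mm) tells which lid is over the tomatoes.
- cucumber_pan (a point): the same point of the front pan of green cucumber slices, in the other lane
- sauce_mid (a point): middle (half-way up) of a loose yellow squeeze bottle with red cap, 54 mm across, 170 mm tall, standing by the left side of the cooler; not to be moved
- jar_mid (a point): middle (half-way up) of a loose amber jar with white lid, 66 mm across, 85 mm tall, standing by the left side of the cooler; not to be moved
- spreader_grip (a point): grip of a loose spreader (spatula) about 240 mm long lying on the table along the right side of the cooler; not to be moved

How it is judged (in metres and radians):
On the way:
1. the lid over the tomatoes has been pushed back past its catch (travel over 0.112 m) (((y of tomato_pan in the frame of station above 0 m and value of joint lid_left above 0.112 m) or (y of tomato_pan in the frame of station below 0 m and value of joint lid_right above 0.112 m))), for 0.05 s.
At the end, for the whole second after the job is handed in: the lid over the tomatoes rests half open on its catch (travel 0.100 to 0.114 m, still), the lid over the cucumber is shut (travel under 0.006 m) (((y of tomato_pan in the frame of station above 0 m and value of joint lid_left between 0.1 and 0.114 m and velocity of joint lid_left between -0.01 and 0.01 m/s and value of joint lid_right below 0.006 m) or (y of tomato_pan in the frame of station below 0 m and value of joint lid_right between 0.1 and 0.114 m and velocity of joint lid_right between -0.01 and 0.01 m/s and value of joint lid_left below 0.006 m))); the robot touches nothing.
It fails at once if the lid over the tomatoes is run against its end stop (travel over 0.15 m) ((y of tomato_pan in the frame of station above 0 m and value of joint lid_left above 0.15 m) or (y of tomato_pan in the frame of station below 0 m and value of joint lid_right above 0.15 m)).
It fails at once if the lid over the cucumber is pushed open (more than 15 mm) ((y of tomato_pan in the frame of station above 0 m and value of joint lid_right above 0.015 m) or (y of tomato_pan in the frame of station below 0 m and value of joint lid_left above 0.015 m)).
It fails at once if the jar is moved or picked up (more than 20 mm) (distance of jar_mid from where it was at the start of the episode above 0.02 m).
It fails at once if the sauce bottle is moved or picked up (more than 20 mm) (distance of sauce_mid from where it was at the start of the episode above 0.02 m).
It fails at once if the spreader is moved or picked up (more than 20 mm) (distance of spreader_grip from where it was at the start of the episode above 0.02 m).
It also fails if it takes over 32 s, if anything falls off the work surface, if the arm or the gripper's body presses on something with over 40 N, if the wrist force passes 120 N, or if a joint passes its speed limit or range.

### The arm

A 6-joint arm with a two-finger parallel gripper is mounted at the origin on the work surface. World frame = base frame: x ahead of the robot, y to its left, z up, the work surface at z = 0. Lengths are in mm, angles in degrees, forces in N, time in s.
With the tool pointing down it reaches from about 350 to 850 mm from the base axis. Payload 8.1 kg.
Tool frame: the origin (TCP) lies at the very end of the fingers, on their centre line; the grasp point (between the pads) lies 19 mm behind it (tcp_to_grasp is the distance from the TCP to the grasp point, in mm); z points along the fingers, x is the direction in which the jaws open and shut, and the axes are right-handed (so a half turn about z gives the same grasp; the last joint's range is limited). The gripper opens to 85 mm and grips with 20 to 120 N. Pads are 22 mm wide; open, the fingers measure 114 mm over their backs; the gripper's body (76 mm by 85 mm) begins 54 mm behind the grasp point. The pads swing forward as they close: fully open they stand 13 mm farther back than shut.
Start: joints at [-77.2, 7.471, 85.268, -0, 87.261, -4.893], TCP at [182.37, -571.618, 231.292] pointing down, gripper open.
Joint ranges: [-169.43, 169.43], [-51.17, 129.36], [1.28, 143.12], [-76.62, 256.62], [0, 156.53], [-152.29, 152.29]. Speed limits (degrees/s): [136.94, 136.94, 159.86, 180, 180, 180].

### API

Orientations are given as [roll, pitch, yaw] about the fixed x, y, z axes, in that order (R = Rz(yaw) Ry(pitch) Rx(roll)).
In Python, from bench import * gives the robot as it stands. The module is installed in compiled form; this text tells all that it offers.
- The arm moves only by the tool apply_moves, never from a script. Its argument "targets" is text: rows parted by semicolons, each of 7 numbers parted by spaces: the turn, a rotation vector about the tool's x, y, z in rad, then the shift along the tool's x, y, z in cm, then the finger opening in cm, from 0 to 8.54. A call has exactly 5 rows; each row is the pose to reach, as a shift and turn from the pose commanded when the call began, along the tool's axes at that moment; what a row does not reach only later rows make up. A row lasts 1/10 s, in which the tool goes at most 50 mm and 8.59 degrees, less where a joint would pass 70% of its speed; a pose out of reach is approached as far as the arm can. A call with a gripper value outside its range is refused whole. The fingers move at their own pace and stop on an object; "force" is the grip in N (left out, the last holds). Time passes only in rows, so rows that repeat a pose let the fingers close, or fill a call up. It gives the time, the measured TCP pose, the force and the opening at its end, in the units of the state.
- sense(): the state, without advancing time (a new reading comes with each control period).
- snapshot(name): name is "scene" or "top" or "wrist"; returns the picture (400x640x3 uint8, red, green, blue); there is no depth.
- camera_model(name): a dict with "fx", "fy", "cx", "cy" (pixels), "position" and "attitude" of the camera in the world; the wrist camera has in their place "T_tool_cam" (4x4, takes a point from camera to tool coordinates, whose origin is the TCP and whose axes are the tool frame's). Camera axes: x right, y up, looking along -z (the intrinsics and any distortion apply to the point x, -y, -z); pixel columns grow to the right and rows downward; lengths in mm; the calibration is good to about 2 mm. The wrist camera is an equidistant fisheye: a pixel r from the principal point sees the ray r / f radians off the axis. A picture is of the moment at which its call begins: read the wrist's pose just before it. camera_model takes no time and is no camera call.
- hand_in(): hands the job in, once; it reports no verdict.
Trained networks look in the newest picture that a camera, given by its name, has taken for a name from the list of things; names that differ only in an ending like _2 or _b are one class to them, and where a whole thing is asked for, a point or a joint stands for the part that bears it (a point fixed in the world has none). Each returns a list of dicts, best first, with "confidence" (0 to 1); they miss things now and then, are a little off and sometimes report something else, mostly with a low value. They report only what shows in the picture. A call takes as long as a camera call.
- recognise(camera, query): "at" ([row, column] in pixels, amid what is visible of it).
- place_of(camera, query): "at" ([row, column] in pixels: a listed point, or the origin of a listed thing).
The state is a dict: "time": time; "joint_pos": joint angles; "qd": joint speeds; "joint_efforts": joint torques, N m; "tool_pos": TCP position; "tcp_rot": TCP orientation; "ft_force": force on the tool from outside, world axes, zero at the start; "wrist_torque": the same for the moment, N m; "finger_gap": finger opening in mm.
Only numpy, scipy, OpenCV 4.12 (cv2) and the standard library are available. Lean on these libraries where they do the work, as an engineer would, in place of code of your own. Each camera call takes 0.05 s, during which the arm holds its last target. There are 200 camera calls.

## Working session

There is one attempt and no reset: what is moved stays moved. The work goes in short steps, Python scripts to look and compute and a tool call to move; the robot and the scene stay as the last step left them, time stands still between calls to the robot, and variables do not carry over. Pictures are saved under pics/ and viewed, about 8 in all and at most 12, crops included, and the job is handed in when it is done.

Besides the shell and the picture viewer there is one more tool, called after ">>>" as name(argument=value, ...), one argument or row to a line, values as JSON. apply_moves: Moves the arm, as the interface text tells. Its arguments: {"type":"object","properties":{"targets":{"type":"string"},"force":{"type":"number"}},"required":["targets"]}

```bash
mkdir -p pics; cat > h.py <<'E'
from bench import *
import numpy as np, cv2
from scipy.spatial.transform import Rotation as R
def ray(cam,rc):
    m=camera_model(cam); 
    d=np.array([(rc[1]-m['cx'])/m['fx'],-(rc[0]-m['cy'])/m['fy'],-1.])
    return m,d
E
python3 - <<'E'
from h import *
for c in ("top","scene"):
    im=snapshot(c); cv2.imwrite(f"pics/{c}1.png",im[:,:,::-1]); print(c,camera_model(c))
    for q in ["station","lid_left_front","lid_right_front","tomato_pan","cucumber_pan","sauce_mid","jar_mid","spreader_grip"]:
        print(q,[(np.round(d['at'],1).tolist(),round(d['confidence'],2)) for d in place_of(c,q)[:3]])
print(sense()); print(camera_model("wrist"))
E
```

```text
top {'fx': 482.9706121481884, 'fy': 482.9706121481884, 'cx': 321.23241985479143, 'cy': 198.86663121510023, 'position': array([ 318.05660249,   -6.10053173, 1278.44887421]), 'attitude': array([ 10.71049632,   0.75381239, -89.99023321])}
station [([183.4, 333.1], 0.57)]
lid_left_front [([232.1, 293.7], 0.94)]
lid_right_front [([232.6, 375.5], 0.75)]
tomato_pan []
cucumber_pan [([214.8, 227.3], 0.75)]
sauce_mid [([244.7, 228.5], 0.77)]
jar_mid [([215.9, 225.7], 0.93)]
spreader_grip [([217.6, 437.2], 0.9)]
scene {'fx': 386.2305783861737, 'fy': 386.2305783861737, 'cx': 323.2120361444454, 'cy': 200.37925955757277, 'position': array([1121.62985178,  -29.60690045, 1001.70669754]), 'attitude': array([31.59010011,  0.2601894 , 86.18826582])}
station [([230.8, 319.0], 0.67)]
lid_left_front [([150.0, 343.2], 0.66)]
lid_right_front [([155.2, 276.3], 0.75)]
tomato_pan [([190.2, 401.0], 0.49)]
cucumber_pan []
sauce_mid [([154.9, 398.6], 0.96)]
jar_mid []
spreader_grip [([206.1, 227.1], 0.94)]
{'time': 0.9, 'joint_pos': array([-7.72002852e+01,  7.46946755e+00,  8.52672372e+01,  1.25841476e-03,
     
[... 323 characters left out ...]
231.31534596]), 'tcp_rot': array([-1.79998749e+02, -1.25429770e-04, -7.23060724e+01]), 'ft_force': array([0.23678929, 0.67389819, 0.22896864]), 'wrist_torque': array([-0.01854762,  0.02138926, -0.02237473]), 'finger_gap': 85.61282214561722}
{'fx': 309.70691628693146, 'fy': 309.70691628693146, 'cx': 321.17992888366945, 'cy': 199.5824903041658, 'T_tool_cam': array([[ 9.99998860e-01, -5.97203656e-04, -1.38689903e-03,
        -6.69315168e-01],
       [-9.45783369e-04, -9.63705718e-01, -2.66965154e-01,
        -6.75179456e+01],
       [-1.17712996e-03,  2.66966162e-01, -9.63705185e-01,
        -1.42597189e+02],
       [ 0.00000000e+00,  0.00000000e+00,  0.00000000e+00,
         1.00000000e+00]])}
```

View pics/top1.png

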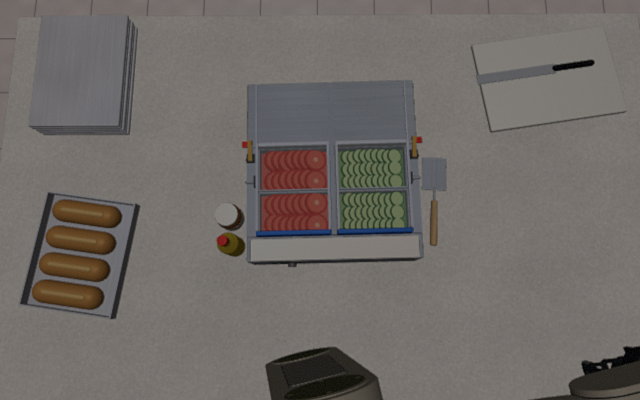

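View pics/scene1.png

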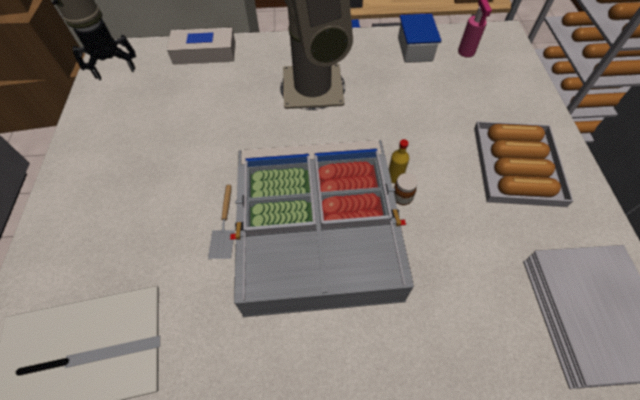

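The tomato lane is on the left in the top view (bar at row 233, columns 258–328), which is +y. The cucumber lane is at columns 338–410. The scene view agrees. Now I'll measure the bar and the station corners.

```bash
cat > h.py <<'E'
from bench import *
import numpy as np, cv2
from scipy.spatial.transform import Rotation as R
def back(cam,rc,z):
    m=camera_model(cam)
    d=np.array([(rc[1]-m['cx'])/m['fx'],-(rc[0]-m['cy'])/m['fy'],-1.])
    d=R.from_euler('xyz',m['attitude'],degrees=True).apply(d); p=m['position']
    return p+d*(z-p[2])/d[2]
E
python3 - <<'E'
from h import *
for c in ("top","scene"):
    im=cv2.imread(f"pics/{c}1.png").astype(int)
    mk=((im[:,:,0]-im[:,:,2]>50)&(im[:,:,0]-im[:,:,1]>25)).astype(np.uint8)
    n,l,s,ce=cv2.connectedComponentsWithStats(mk)
    for i in range(1,n):
        if s[i][4]>40:
            x,y,w,h,a=s[i]; print(c,s[i])
            r,cc=np.nonzero(l==i)
            # lower/upper edge vs column
            for k in (x+3,x+w//2,x+w-4):
                col=r[cc==k]; print(k,col.min(),col.max(),[back(c,(v,k+0.0),z).round(0).tolist() for v,z in ((col.min()-.5,165),(col.max()+.5,165),(col.max()+.5,135))])
for c,q,z in (("top",(232.1,293.7),150),("top",(232.6,375.5),150),("scene",(150,343.2),150),("scene",(155.2,276.3),150),("top",(244.7,228.5),85),("scene",(154.9,398.6),85),("top",(215.9,225.7),42)):
    print(c,q,back(c,q,z).round(0))
# ledge/front corners (top view), ledge front edge z=133
for q in ((262,248),(258,422)): print(back("top",q,133).round(0))
im=cv2.imread("pics/top1.png")[70:280,200:460]; cv2.imwrite("pics/crop.png",cv2.resize(im,None,fx=3,fy=2.85,interpolation=cv2.INTER_CUBIC))
E
```

```text
top [338 227  75   7 339]
341 229 233 [[459.0, -37.0, 165.0], [447.0, -37.0, 165.0], [450.0, -38.0, 135.0]]
375 229 232 [[459.0, -116.0, 165.0], [449.0, -116.0, 165.0], [453.0, -119.0, 135.0]]
409 228 231 [[461.0, -195.0, 165.0], [451.0, -194.0, 165.0], [455.0, -199.0, 135.0]]
top [256 230  75   6 333]
259 231 235 [[454.0, 153.0, 165.0], [443.0, 153.0, 165.0], [446.0, 157.0, 135.0]]
293 231 234 [[454.0, 74.0, 165.0], [445.0, 74.0, 165.0], [448.0, 76.0, 135.0]]
327 230 233 [[456.0, -5.0, 165.0], [447.0, -5.0, 165.0], [451.0, -5.0, 135.0]]
scene [400  14  41  29 938]
403 15 28 [[-157.0, 340.0, 165.0], [-77.0, 326.0, 165.0], [-120.0, 339.0, 135.0]]
420 14 42 [[-159.0, 402.0, 165.0], [4.0, 370.0, 165.0], [-37.0, 384.0, 135.0]]
437 30 41 [[-62.0, 443.0, 165.0], [2.0, 429.0, 165.0], [-38.0, 445.0, 135.0]]
scene [352  20   8   7  49]
355 20 26 [[-141.0, 164.0, 165.0], [-100.0, 160.0, 165.0], [-144.0, 167.0, 135.0]]
356 20 26 [[-140.0, 168.0, 165.0], [-100.0, 163.0, 165.0], [-144.0, 170.0, 135.0]]
356 20 26 [[-140.0, 168.0, 165.0], [-100.0, 163.0, 165.0], [-144.0, 170.0, 135.0]]
scene [187  
[... 414 characters left out ...]
.0, 73.0, 165.0], [441.0, 77.0, 135.0]]
373 149 152 [[449.0, 150.0, 165.0], [463.0, 148.0, 165.0], [440.0, 154.0, 135.0]]
scene [246 154  62   9 246]
249 158 162 [[457.0, -192.0, 165.0], [474.0, -192.0, 165.0], [451.0, -198.0, 135.0]]
277 156 159 [[455.0, -116.0, 165.0], [469.0, -116.0, 165.0], [445.0, -119.0, 135.0]]
304 154 161 [[453.0, -42.0, 165.0], [481.0, -43.0, 165.0], [458.0, -43.0, 135.0]]
top (232.1, 293.7) [452.  73. 150.]
top (232.6, 375.5) [ 451. -118.  150.]
scene (150, 343.2) [437.  69. 150.]
scene (155.2, 276.3) [ 442. -119.  150.]
top (244.7, 228.5) [429. 239.  85.]
scene (154.9, 398.6) [415. 240.  85.]
top (215.9, 225.7) [508. 258.  42.]
[383. 182. 133.]
[ 393. -228.  133.]
```

View pics/crop.png

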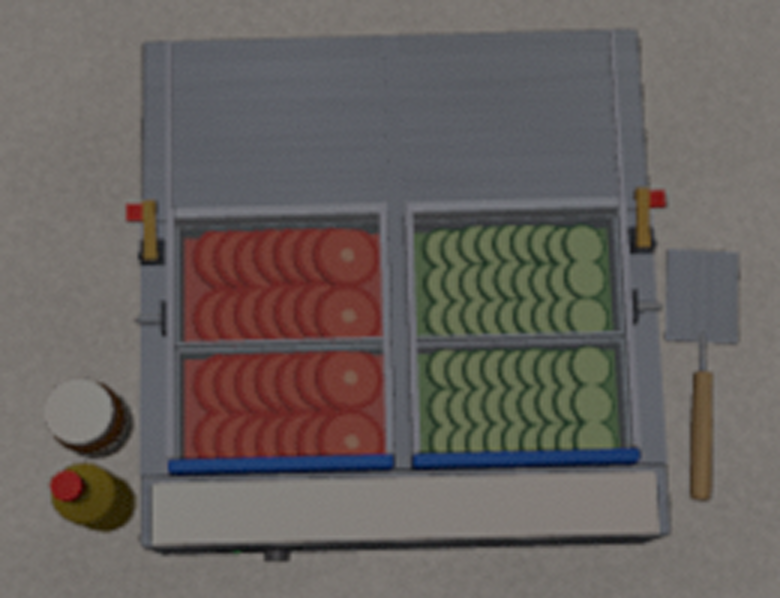

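Left bar face centre is about (448, 74) and the cooler's yaw is about +1.45°. I'll push with the closed, downward-pointing fingers at tool yaw -88.5, with the tips 12 mm above the ledge.

>>> apply_moves(
  targets="0 0 0.1 -1.5 -1.8 0 0; 0 0 0.2 -4.5 -5.4 0 0; 0 0 0.283 -7.5 -9 0 0; 0 0 0.283 -10.5 -12.6 0 0; 0 0 0.283 -12.5 -15 0 0",
  force=60,
)

```text
time: 1.4
tool_pos: [288.5, -404.6, 231.4]
tcp_rot: [-180.0, 0.0, -88.5]
ft_force: [0.0, -0.3, -0.9]
finger_gap: 12.2
```

>>> apply_moves(
  targets="0 0 0 -4 -2.5 0 0; 0 0 0 -8.5 -5 0 0; 0 0 0 -13 -7.5 0 0; 0 0 0 -17.5 -9.5 0 0; 0 0 0 -22 -11 0 0",
)

```text
time: 1.9
tool_pos: [392.2, -182.4, 231.6]
tcp_rot: [-179.9, -0.0, -88.5]
ft_force: [0.5, -0.4, -0.4]
finger_gap: 0.0
```

>>> apply_moves(
  targets="0 0 0 -4.5 0 0 0; 0 0 0 -9 0 0 0; 0 0 0 -13.5 0 0 0; 0 0 0 -18 0 0 0; 0 0 0 -22 0 0 0",
)

```text
time: 2.4
tool_pos: [385.6, 37.7, 231.6]
tcp_rot: [-179.9, 0.0, -88.5]
ft_force: [1.1, -0.1, 0.1]
finger_gap: -0.0
```

>>> apply_moves(
  targets="0 0 0 -2 -1 0 0; 0 0 0 -3.6 -1.5 1.5 0; 0 0 0 -3.6 -1.5 4.5 0; 0 0 0 -3.6 -1.5 7 0; 0 0 0 -3.6 -1.5 8.4 0",
)

```text
time: 2.9
tool_pos: [398.8, 72.3, 145.2]
tcp_rot: [179.9, -0.0, -88.5]
ft_force: [0.0, -0.3, 0.1]
finger_gap: -0.5
```

```bash
python3 - <<'E'
from h import *
s=sense(); print(s['tool_pos'],s['ft_force'])
a=snapshot("top")[70:290,200:460]; b=snapshot("wrist")
cv2.imwrite("pics/m2.png",np.hstack([cv2.resize(a,(400,338)),cv2.resize(b,(400,338))])[:,:,::-1])
E
```

```text
[398.81516934  72.26412981 145.21398367] [ 0.02736226 -0.33789235  0.13022512]
```

View pics/m2.png

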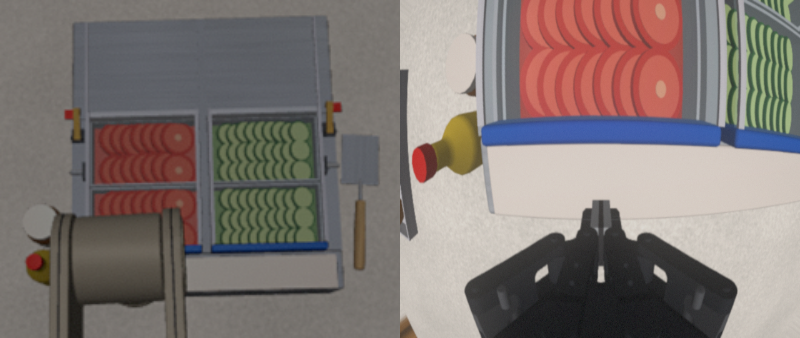

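The right half shows the fingertips centred in front of the tomato bar, with the bottle and jar clear of them. Approaching slowly to find contact.

>>> apply_moves(
  targets="0 0 0 0 -1 0 0; 0 0 0 0 -2 0 0; 0 0 0 0 -2.8 0 0; 0 0 0 0 -3.2 0 0; 0 0 0 0 -3.5 0 0",
)

```text
time: 3.5
tool_pos: [435.2, 72.9, 147.9]
tcp_rot: [180.0, -0.0, -88.5]
ft_force: [-2.9, 0.5, 2.9]
finger_gap: 0.0
```

>>> apply_moves(
  targets="0 0 0 0 -0.3 0 0; 0 0 0 0 -0.6 0 0; 0 0 0 0 -0.9 0 0; 0 0 0 0 -1.2 0 0; 0 0 0 0 -1.2 0 0",
)

```text
time: 4.0
tool_pos: [447.2, 73.3, 147.3]
tcp_rot: [-180.0, -0.0, -88.5]
ft_force: [-2.1, -1.4, 1.8]
finger_gap: 0.1
```

>>> apply_moves(
  targets="0 0 0 0 -0.8 0 0; 0 0 0 0 -1.6 0 0; 0 0 0 0 -2.4 0 0; 0 0 0 0 -3.2 0 0; 0 0 0 0 -4 0 0",
)

```text
time: 4.5
tool_pos: [487.3, 74.4, 147.0]
tcp_rot: [180.0, -0.0, -88.5]
ft_force: [-4.9, -0.6, 2.9]
finger_gap: 0.2
```

>>> apply_moves(
  targets="0 0 0 0 -0.8 0 0; 0 0 0 0 -1.6 0 0; 0 0 0 0 -2.4 0 0; 0 0 0 0 -3.2 0 0; 0 0 0 0 -3.6 0 0",
)

```text
time: 5.0
tool_pos: [523.1, 75.2, 147.0]
tcp_rot: [179.9, -0.0, -88.5]
ft_force: [-8.0, -1.7, 4.5]
finger_gap: 0.2
```

```bash
python3 - <<'E'
from h import *
s=sense(); print(s['tool_pos'],s['ft_force'])
b=snapshot("wrist"); a=snapshot("scene")[100:330,180:460]
cv2.imwrite("pics/m3.png",np.hstack([cv2.resize(a,(400,329)),cv2.resize(b,(400,329))])[:,:,::-1])
E
```

```text
[523.11902926  75.23887056 147.01343571] [-8.01179237 -1.71685675  4.46696584]
```

View pics/m3.png

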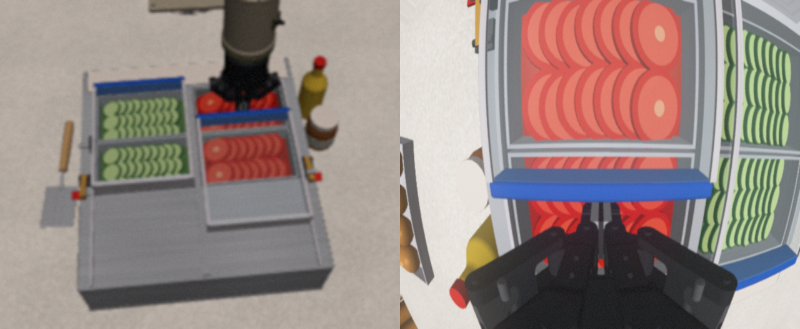

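The left lid has slid back about 85–90 mm and the cucumber lid is still shut. I'll measure the travel from the scene picture.

```bash
python3 - <<'E'
from h import *
im0=cv2.imread("pics/scene1.png"); im1=snapshot("scene")[:,:,::-1]
for im,cols in ((im0,range(322,370)),(im1,range(322,372))):
    im=im.astype(int); mk=(im[:,:,0]-im[:,:,2]>50)&(im[:,:,0]-im[:,:,1]>25)
    mk[:140]=0
    P=[]
    for k in cols:
        r=np.nonzero(mk[:,k])[0]
        if len(r): P.append(back("scene",(r.max()+.5,k),165))
    P=np.array(P); f=np.polyfit(P[:,1],P[:,0],1); print(len(P),np.polyval(f,75),f)
E
```

```text
48 466.8209339773272 [2.66330212e-03 4.66621186e+02]
50 561.4041881722898 [-1.18338111e-02  5.62291724e+02]
```

Kinematics put the travel at 88 mm and the camera at 94 mm. Another 35 mm gives 123–129 mm, which is inside 112–150.

>>> apply_moves(
  targets="0 0 0 0 -0.7 0 0; 0 0 0 0 -1.4 0 0; 0 0 0 0 -2.1 0 0; 0 0 0 0 -2.8 0 0; 0 0 0 0 -3.5 0 0",
)

```text
time: 5.65
tool_pos: [557.7, 76.1, 147.0]
tcp_rot: [179.9, -0.0, -88.5]
ft_force: [-6.1, -1.6, 2.4]
finger_gap: -0.1
```

```bash
python3 - <<'E'
from h import *
s=sense(); print(s['tool_pos'],s['ft_force'])
im=snapshot("scene")[:,:,::-1].astype(int); mk=(im[:,:,0]-im[:,:,2]>50)&(im[:,:,0]-im[:,:,1]>25)
mk[:140]=0
P=np.array([back("scene",(np.nonzero(mk[:,k])[0].max()+.5,k),165) for k in range(322,372) if mk[:,k].any()])
print(np.polyval(np.polyfit(P[:,1],P[:,0],1),75)-466.8)
E
```

```text
[557.66809788  76.13409529 146.98159992] [-6.06632518 -1.63743416  2.43895418]
127.7808309603659
```

Travel is 123–128 mm and the force fell from 8 to 6 N, so the pin is over the catch. I'll back off gently.

>>> apply_moves(
  targets="0 0 0 0 0.5 0 0; 0 0 0 0 1 0 0; 0 0 0 0 1.5 0 0; 0 0 0 0 2 0 0; 0 0 0 0 2.5 0 0",
)

```text
time: 6.2
tool_pos: [533.0, 75.7, 147.8]
tcp_rot: [-179.9, 0.0, -88.5]
ft_force: [-0.2, -0.3, 0.2]
finger_gap: -0.0
```

>>> apply_moves(
  targets="0 0 0 0 0.8 0 0; 0 0 0 0 1.6 0 0; 0 0 0 0 2.6 0 0; 0 0 0 0 3.6 0 0; 0 0 0 0 4 0 0",
)

```text
time: 6.7
tool_pos: [491.8, 74.6, 147.2]
tcp_rot: [180.0, 0.0, -88.5]
ft_force: [-0.6, -0.4, -0.2]
finger_gap: 0.0
```

>>> apply_moves(
  targets="0 0 0 0 0 2 0; 0 0 0 0 0 0 0; 0 0 0 0 0 -3 0; 0 0 0 0 1 -6 0; 0 0 0 0 2 -9 0",
)

```text
time: 7.2
tool_pos: [472.4, 74.0, 238.3]
tcp_rot: [180.0, 0.0, -88.5]
ft_force: [0.5, 0.4, 0.2]
finger_gap: 0.0
```

In that last call the first row had a 20 mm dip I didn't intend, down to about z = 127 over the open pan. It may not have touched anything, but I'll check the scene after moving clear.

>>> apply_moves(
  targets="0 0 0 0 2 0 0; 0 0 0 0 4 0 0; 0 0 0 0 6 0 0; 0 0 0 0 7 0 0; 0 0 0 0 7 0 0",
)

```text
time: 7.7
tool_pos: [402.2, 72.2, 237.5]
tcp_rot: [-179.9, 0.0, -88.5]
ft_force: [-0.3, 0.1, 0.4]
finger_gap: -0.0
```

```bash
python3 - <<'E'
from h import *
s=sense(); print(s['tool_pos'],s['ft_force'])
im=snapshot("scene")[:,:,::-1]; i0=cv2.imread("pics/scene1.png")
for j,c in ((i0,(322,370)),(im,(322,372)),(i0,(255,300)),(im,(255,300))):
    j=j.astype(int);mk=(j[:,:,0]-j[:,:,2]>50)&(j[:,:,0]-j[:,:,1]>25);mk[:140]=0
    P=np.array([back("scene",(np.nonzero(mk[:,k])[0].max()+.5,k),165) for k in range(*c) if mk[:,k].any()])
    print(c,np.median(P[:,0]))
for q in ("sauce_mid","jar_mid","spreader_grip"): print(q,place_of("scene",q)[:1])
d=np.abs(im.astype(int)-i0).max(2); print("bottle/jar diff",(d[135:210,390:418]>40).sum(),"spreader",(d[180:262,205:235]>40).sum())
cv2.imwrite("pics/m4.png",np.hstack([cv2.resize(im[100:330,180:460],(400,329)),cv2.resize(snapshot("wrist")[:,:,::-1],(400,329))]))
E
```

```text
[402.23105244  72.23674017 237.5183501 ] [-0.2573237   0.12154662  0.44847618]
(322, 370) 466.04804503152707
(322, 372) 576.0850012740331
(255, 300) 470.0460117011138
(255, 300) 475.9202875266076
sauce_mid [{'at': [159.2, 400.5], 'confidence': 0.69}]
jar_mid [{'at': [189.5, 405.2], 'confidence': 0.7}]
spreader_grip [{'at': [205.7, 225.5], 'confidence': 0.64}]
bottle/jar diff 1 spreader 0
```

View pics/m4.png

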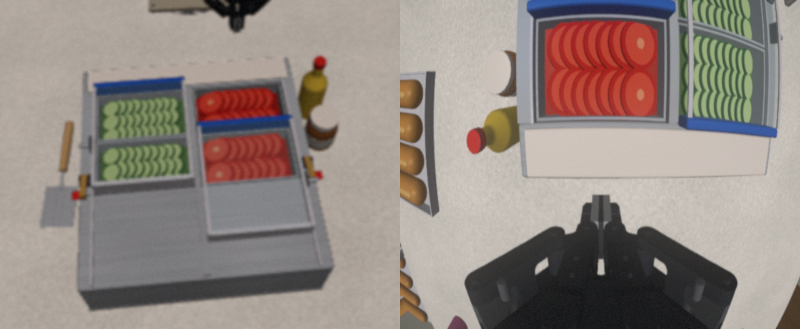

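The tomato lid rests at about 110 mm with the front pan uncovered. The cucumber bar reads 6 mm off, which is about 1.5 px, so I'll check that before handing in.

```bash
python3 - <<'E'
from h import *
i0=cv2.imread("pics/scene1.png").astype(int); im=snapshot("scene")[:,:,::-1].astype(int)
for k in (255,277,298):
    print(k,[(int(i0[r,k,0]-i0[r,k,2]),int(im[r,k,0]-im[r,k,2])) for r in range(150,168)])
a=i0[148:172,246:306].mean(2).astype(np.float32); b=im[148:172,246:306].mean(2).astype(np.float32)
print(cv2.phaseCorrelate(a,b)); t=cv2.imread("pics/top1.png")
c=t[220:240,340:410].mean(2).astype(np.float32); d=snapshot("top")[:,:,::-1][220:240,340:410].mean(2).astype(np.float32)
print(cv2.phaseCorrelate(c,d), np.abs(c-d).max())
E
```

```text
255 [(-20, -21), (-23, -24), (-22, -22), (-21, -22), (-23, -23), (-22, -22), (-10, -12), (28, 32), (79, 82), (101, 103), (84, 86), (60, 60), (48, 50), (50, 49), (47, 46), (41, 40), (22, 24), (8, 9)]
277 [(-22, -22), (-21, -20), (-21, -23), (-24, -21), (-18, -19), (4, 5), (62, 61), (99, 100), (92, 94), (63, 67), (48, 50), (49, 48), (49, 53), (44, 48), (29, 30), (9, 12), (3, 4), (4, 2)]
298 [(-21, -21), (-23, -20), (-24, -23), (-6, -7), (38, 42), (91, 93), (96, 99), (72, 76), (53, 56), (49, 48), (50, 50), (47, 48), (38, 36), (17, 20), (7, 8), (2, 5), (3, 2), (0, 4)]
((-0.019830028206843764, -0.022101879038796568), 0.9725794898966948)
((-0.09926344111961782, 0.09739022527977426), 0.9869592666625977) 8.666668
```

The cucumber bar hasn't moved: the image shift is under 0.1 px, so the 6 mm was threshold noise. Handing in.

```bash
python3 -c "
from bench import *
print(hand_in())"
```

```text
the job is handed in; nothing more can be done
None
```

The tomato lid (left, +y) is half open on its catch with the front tomato pan uncovered, and the job is handed in. I pushed it with the closed fingertips to about 123–128 mm. The push force fell from 8 N to 6 N as it passed the catch. Then I backed off gently and moved the arm clear.

- **Tomato lid:** the camera reads about 110 mm of travel at rest, good to a few mm, against 108 mm for the catch.
- **Cucumber lid:** still shut. One edge measurement read 6 mm off, but comparing the pictures before and after showed a shift of under 0.1 px, so I took that as measurement noise.
- **Bottle, jar and spreader:** unchanged in the pictures from before and after.
- **Robot:** force near zero after backing off, touching nothing, with the clock around 8 s.

**My slip:** during the retreat I gave one wrong row that dipped the fingertips about 20 mm toward the open tomato pan. The force was near zero at the end of that call and nothing looked disturbed afterwards, but I did not measure the force during the dip itself.

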